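Slide the drip tray home under the dish rack

TASK

The drip tray of the dish rack is lying on the counter, crooked and away from the rack. Line it up and slide it flat into the slot under the rack until it is fully home against the stop, with its outer end left sticking out as it is meant to. Leave the soap bottle, the mug and the jar standing where they are.

Things in the scene. Friction and masses are not known exactly. Their poses are not given: they have to be found in the camera images.
- tray: Loose drip tray of dark steel, a flat open tray 260 mm long (its x), 200 mm wide (y), 14 mm high: floor 3 mm thick, upright rim 4 mm thick on all four sides. About 0.55 kg (varies), ordinary friction on the counter. Origin: centre of its underside, z up. Its +x end goes in first and starts pointing roughly at the rack (within 0.35 rad), 70 to 130 mm short of the mouth.
- tray_front (a point): Point in the middle of the tray's leading end (+x), at the underside, 130 mm from the tray's origin. Axes as the tray's.
- rack: Dish rack of dark wire, fixed. Origin: middle of the tray slot's mouth, at counter height; +x runs straight into the slot, y across, z up. Slot between two runners: 206 mm wide, 20 mm high, 200 mm deep to a fixed stop; the home tray sticks out 60 mm. Flared lead-ins, 24 mm high, reach 48 mm out from the mouth, 248 mm apart there. Basket above: x 0 to 0.24, 220 mm wide, 139 mm high.
- slot_end (a point): Point on the stop's face, in the middle of the slot's inner end at counter height, 200 mm from the mouth along the rack's +x; the tray's leading end comes here when home. Axes as the rack's. Above it, plates in the rack reach 191 mm and a wooden handle at the far end 195 mm above the counter.
- soap: Loose clear soap bottle with white cap, 60 mm in diameter, 190 mm high; a bystander. Origin: centre of its underside.
- mug: Loose white mug, 80 mm in diameter, 90 mm high, with a handle; a bystander. Origin: centre of its underside.
- jar: Loose glass jar with steel lid, 76 mm in diameter, 110 mm high; a bystander. Origin: centre of its underside.

How it is judged:
By the outcome, as a careful person would: the job done as asked, in the order asked, and still so for the second after the job is handed in, with the robot touching nothing.
It also fails if it takes over 72 s, if anything falls off the work surface, if the arm or the gripper's body presses on something with over 40 N, if the wrist force passes 120 N, or if a joint passes its speed limit or range.

ROBOT

A 6-joint arm with a two-finger parallel gripper is mounted at the origin on the work surface. World frame = base frame: x ahead of the robot, y to its left, z up, the work surface at z = 0. Lengths are in mm, angles in rad, forces in N, time in s.
With the tool pointing down it reaches from about 350 to 975 mm from the base axis. Payload 7.1 kg.
Tool frame: the origin (TCP) lies midway between the tips of the shut fingers; the grasp point (between the pads) lies 19 mm behind it; z points along the fingers, y is the line along which they close (so a half turn about z gives the same grasp; the last joint's range is limited). The gripper opens to 88 mm and grips with 3 to 60 N. Pads are 20 mm wide; open, the fingers measure 115 mm over their backs; the gripper's body (75 mm by 178 mm) begins 61 mm behind the grasp point.
Start: joints at [-1.181, 0.423, 1.63, -0, 1.089, -0.019], TCP at [248.458, -573.475, 222.675] pointing down, gripper open.
Joint ranges: [-3, 3], [-0.9, 2.11], [0.09, 2.58], [-1.31, 4.45], [0.11, 2.69], [-2.54, 2.54]. Speed limits (rad/s): [2.39, 2.39, 3.01, 3.14, 3.14, 3.14].

INTERFACE

Orientations are given as a rotation vector (axis times angle).
In Python, from workcell import ctrl gives the robot as it stands. The module is installed in compiled form; this text tells all that it offers.
- The arm moves only by the tool apply_moves, never from a script. Its argument "targets" is a list of rows, each a list of 3 entries, a list of its own where there are three numbers: the opening, from -1 (shut) to 1 (fully open), then the shift along the tool's x, y, z normalised to -1 to 1, where 1 is 5 cm, then the turn, a rotation vector about the tool's x, y, z normalised to -1 to 1, where 1 is 90 degrees. In form: [[jaw, [x, y, z], [wx, wy, wz]], ...]. A call has 1 to 8 rows; each row shifts and turns the commanded pose from where the row before left it, along the tool's axes as they then stand; what a row does not reach is not made up. A row lasts 1/8 s, in which the tool goes at most 62.5 mm and 10.7 degrees, less where a joint would pass 70% of its speed; a pose out of reach is approached as far as the arm can. A call with a number of a shift or a turn outside -1 to 1 is refused whole. A call with a gripper value outside its range is refused whole. The fingers move at their own pace and stop on an object; the grip force is fixed at half the most. Time passes only in rows, so rows that do not move let the fingers close. It gives the time, the measured TCP pose, the force, the opening and the grip force at its end, in the units of the state.
- ctrl.get_obs(): the state, without advancing time (a new reading comes with each control period).
- ctrl.get_image(name): name is "side" or "top"; returns a dict with "pixels" (480x640x3 uint8, blue, green, red), "camera_matrix" (3x3 intrinsics, pixels), "view" (4x4, takes a point from world to camera coordinates). Camera axes: x right, y down, z forward; pixel columns grow to the right and rows downward; lengths in mm; the calibration is good to about 2 mm. A picture is of the moment at which its call begins. There is no depth.
- ctrl.close_job(): hands the job in; it is judged then, once.
Trained networks look in the newest picture that a camera, given by its name, has taken for a name from the list of things; names that differ only in an ending like _2 or _b are one class to them, and where a whole thing is asked for, a point or a joint stands for the part that bears it (a point fixed in the world has none). Each returns a list of dicts, best first, with "score" (0 to 1); they miss things now and then, are a little off and sometimes report something else, mostly with a low value. They report only what shows in the picture. A call takes as long as a camera call.
- ctrl.masks_of(label, camera): "region" (480x640 bool, what is visible of it) and "bbox" ([left, top, right, bottom] in pixels, round what is visible of it).
- ctrl.pinpoint(label, camera): "xy" ([column, row] in pixels: a listed point, or the origin of a listed thing).
The state is a dict: "t": time; "qpos": joint angles; "qvel": joint speeds; "joint_torque": joint torques, N m; "ee_pos": TCP position; "orientation": TCP orientation; "ft_force": force on the tool from outside, world axes, zero at the start; "moment": the same for the moment, N m; "width": finger opening in mm; "grasp_force": force on a finger pad.
Only numpy, scipy, OpenCV 4.12 (cv2) and the standard library are available. Lean on these libraries where they do the work, as an engineer would, in place of code of your own. Each camera call takes 0.05 s, during which the arm holds its last target. There are 200 camera calls.

## Working session

There is one attempt and no reset: what is moved stays moved. The work goes in short steps, Python scripts to look and compute and a tool call to move; the robot and the scene stay as the last step left them, time stands still between calls to the robot, and variables do not carry over. Pictures are saved under pics/ and viewed, at most 10 in all, crops included, and the job is handed in when it is done.

Besides the shell and the picture viewer there is one more tool, called as name(argument=value, ...), one argument or row to a line, values as JSON. apply_moves: Moves the arm, as the interface text tells. Scaled input: -1 to 1 covers 5 cm each way for a shift and 90 degrees each way for a turn. Its arguments: {"type":"object","properties":{"targets":{"type":"array"}},"required":["targets"]}

```bash
mkdir -p pics; cat > h.py <<'E'
import numpy as np, cv2
from workcell import ctrl
def ray(im,uv):
    K=np.array(im["camera_matrix"]);V=np.array(im["view"]);R=V[:3,:3];t=V[:3,3]
    return -R.T@t, R.T@np.linalg.inv(K)@np.array([uv[0],uv[1],1.])
def onz(im,uv,z=0):
    c,d=ray(im,uv); return c+d*(z-c[2])/d[2]
def proj(im,p):
    K=np.array(im["camera_matrix"]);V=np.array(im["view"]);q=K@(V[:3,:3]@np.array(p,float)+V[:3,3]); return q[:2]/q[2]
E
python3 - <<'E'
from h import *
for n in("top","side"):
    im=ctrl.get_image(n); cv2.imwrite(f"pics/{n}0.png",im["pixels"])
    print(n,ray(im,(320,240)))
    for l in("tray","tray_front","rack","slot_end","soap","mug","jar"):
        r=ctrl.pinpoint(l,n); m=ctrl.masks_of(l,n)
        print(l,[(np.round(a["xy"]),round(a["score"],2),onz(im,a["xy"]).round()) for a in r[:2]],[(a["bbox"],round(a["score"],2)) for a in m[:2]])
print(ctrl.get_obs())
E
```

```text
top (array([ 325.35351678,  -13.13792812, 1224.38103198]), array([ 0.17570601,  0.00861685, -0.98441687]))
tray [(array([367., 222.]), 0.79, array([ 590., -119.,    0.])), (array([117., 286.]), 0.52, array([430., 494.,   0.]))] []
tray_front [(array([314., 232.]), 0.6, array([565.,  12.,   0.])), (array([127., 221.]), 0.16, array([593., 481.,   0.]))] [([306.4, 173.1, 426.9, 271.4], 0.73)]
rack [(array([282., 240.]), 0.85, array([544.,  91.,   0.]))] [([154.1, 181.4, 311.0, 301.9], 0.95)]
slot_end [(array([204., 251.]), 0.88, array([518., 286.,   0.]))] [([158.4, 177.2, 309.4, 302.3], 0.87)]
soap [(array([517., 244.]), 0.97, array([ 534., -488.,    0.]))] [([507.1, 219.1, 558.7, 258.6], 0.79)]
mug [(array([127., 220.]), 0.58, array([596., 482.,   0.]))] [([92.2, 200.3, 146.6, 235.0], 0.6)]
jar [(array([116., 287.]), 0.86, array([428., 498.,   0.]))] [([83.1, 266.6, 132.9, 299.8], 0.96)]
side (array([1323.95719854, -717.18003683,  843.20384376]), array([-0.57889424,  0.5514087 , -0.60101401]))
tray [(array([289., 283.]), 0.58, array([ 591., -120.,    0.]))] [([223.6, 235.7, 353.3, 329
[... 644 characters left out ...]
 417.2, 179.2], 0.82)]
{'t': 1.5, 'qpos': array([-1.18100542e+00,  4.23089939e-01,  1.62989969e+00, -1.27882215e-05,
        1.08863205e+00, -1.89666800e-02]), 'qvel': array([ 0.00096534,  0.00054116,  0.00032765, -0.00160923,  0.00270238,
        0.00282934]), 'joint_torque': array([ 1.55888965e-04, -5.44569969e+01, -2.74040204e+01,  6.44548796e-02,
        1.68786576e-02, -1.86893521e-05]), 'ee_pos': array([ 248.44843464, -573.46927046,  222.6814718 ]), 'orientation': array([-3.07617971e+00, -6.37618008e-01,  2.58962089e-05]), 'ft_force': array([ 1.27246104, -0.58684093, -0.88239047]), 'moment': array([ 0.02687505, -0.00517753, -0.03324117]), 'grasp_force': 0.0, 'width': 88.16967931506962}
```

View pics/top0.png

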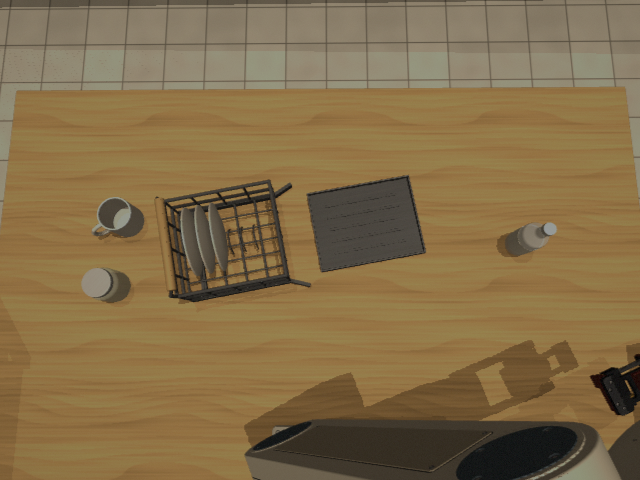

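View pics/side0.png

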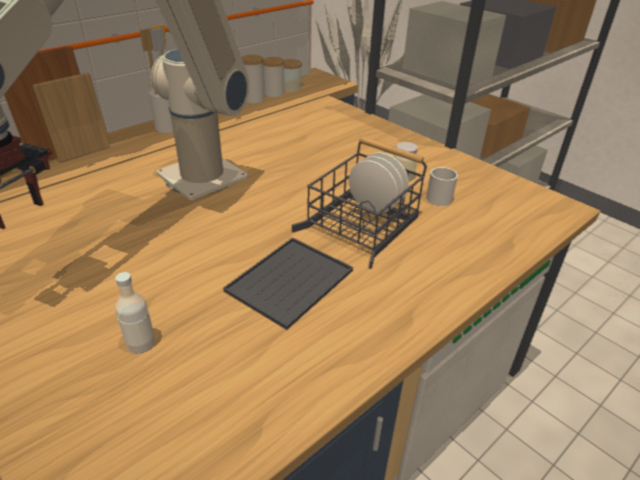

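The top view shows the tray at (367,222), with corners near (308,194), (408,177), (424,252) and (322,270). The rack mouth is near (282,240), and the soap stands clear at (517,244). In the side view the tray lies flat at (289,283), just short of the lead-ins at (297,228) and (372,262).

```bash
cat >> h.py <<'E'
def trayfit(n):
    im=ctrl.get_image(n)
    ms=[m for l in("tray",) for m in ctrl.masks_of(l,n)] or ctrl.masks_of("tray_front",n)
    m=ms[0]["region"].astype(np.uint8)
    c,_=cv2.findContours(m,cv2.RETR_EXTERNAL,cv2.CHAIN_APPROX_NONE); c=max(c,key=cv2.contourArea)[:,0].astype(float)
    P=np.array([onz(im,u,12)[:2] for u in c],np.float32)
    return im,cv2.minAreaRect(P),cv2.boxPoints(cv2.minAreaRect(P))
E
python3 - <<'E'
from h import *
for n in("top","side"):
    im,r,b=trayfit(n); print(n,r,b.round().tolist())
    O=np.array([544,96.]);a=np.radians(98.2);ex=np.array([np.cos(a),np.sin(a)]);ey=np.array([-ex[1],ex[0]])
    W=lambda x,y,z:proj(im,[*(O+x*ex+y*ey),z])
    s=4; u0,v0,u1,v1=(150,165,330,305) if n=="top" else (280,130,440,275)
    cr=cv2.resize(im["pixels"][v0:v1,u0:u1],None,fx=s,fy=s,interpolation=cv2.INTER_CUBIC)
    cr=cv2.convertScaleAbs(cr,alpha=1.6,beta=20)
    def poly(pts,col,cl=True):
        q=np.array([(W(*p)-[u0-.5,v0-.5])*s for p in pts]).astype(np.int32);cv2.polylines(cr,[q],cl,col,1)
    poly([(0,-110,139),(240,-110,139),(240,110,139),(0,110,139)],(0,0,255))
    poly([(0,-103,20),(200,-103,20),(200,103,20),(0,103,20)],(0,255,0))
    poly([(-48,-124,24),(0,-103,24)],(255,255,0),False);poly([(-48,124,24),(0,103,24)],(255,255,0),False)
    cv2.imwrite(f"pics/{n}1.png",cr)
E
```

```text
top ((586.5283813476562, -113.89433288574219), (205.7943572998047, 265.24993896484375), 10.364516258239746) [[461.0, -2.0], [509.0, -263.0], [712.0, -226.0], [664.0, 35.0]]
side ((591.6563720703125, -115.51335144042969), (213.38278198242188, 273.4220886230469), 10.33106517791748) [[462.0, -0.0], [511.0, -269.0], [721.0, -231.0], [672.0, 38.0]]
```

View pics/top1.png

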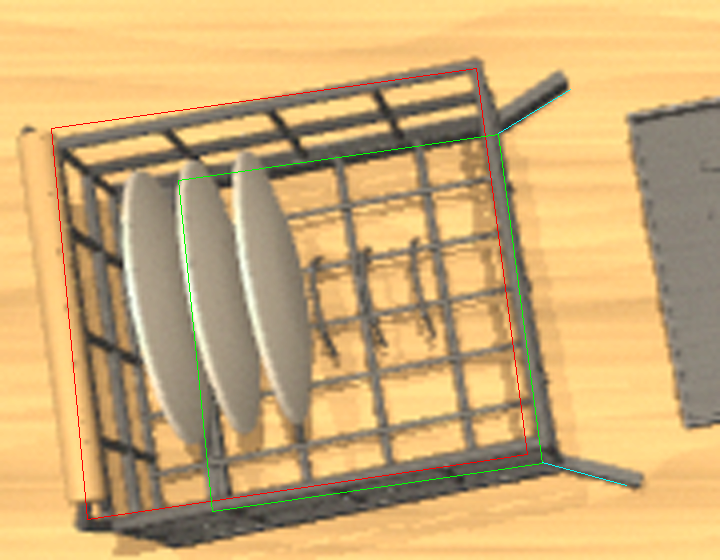

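View pics/side1.png

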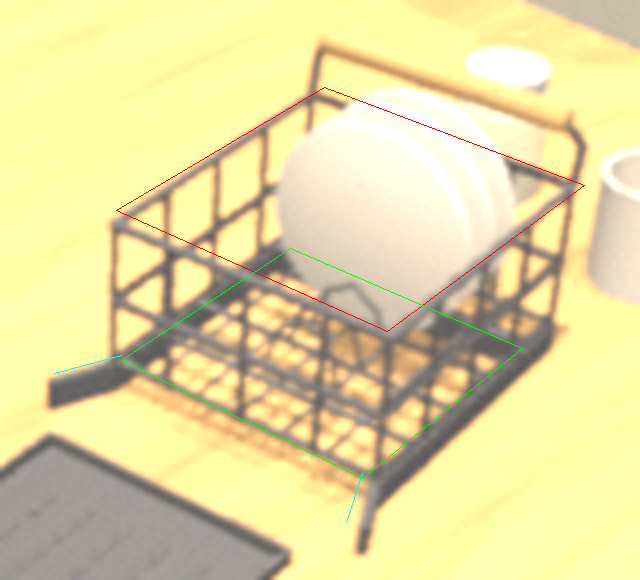

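The overlay sits close to the rack. The upper lead-in's inner edge, (497,135) to (568,88), matches the model, while the lower one, with its tip at (642,476), lies a few mm off. I'll refine the rack pose from the lead-in tips and the joint network points.

```bash
python3 - <<'E'
from h import *
from scipy.optimize import least_squares
ims={n:ctrl.get_image(n) for n in("top","side")}
obs=[("top",(0,0,0),(282,240)),("side",(0,0,0),(340,239)),("top",(200,0,0),(204,251)),("side",(200,0,0),(379,209)),
("top",(-48,-124,24),(568/4+149.5,88/4+164.5)),("top",(-48,124,24),(641/4+149.5,476/4+164.5)),
("side",(-48,124,24),(50/4+279.5,380/4+129.5)),("side",(-48,-124,24),(358/4+279.5,524/4+129.5))]
def W(p,q):
    c,s=np.cos(p[2]),np.sin(p[2]);return [p[0]+c*q[0]-s*q[1],p[1]+s*q[0]+c*q[1],q[2]]
for n in("top","side","both"):
    f=lambda p:np.concatenate([proj(ims[o[0]],W(p,o[1]))-o[2] for o in obs if n in(o[0],"both")])
    r=least_squares(f,[544,96,1.71],loss="soft_l1",x_scale=[1,1,.01]);print(n,r.x,np.degrees(r.x[2]),f(r.x).round(1))
for n in ims:
    m=ctrl.masks_of("rack",n)[0]["region"]; c,_=cv2.findContours(m.astype(np.uint8),cv2.RETR_EXTERNAL,cv2.CHAIN_APPROX_NONE)
    h=cv2.convexHull(max(c,key=len)); a=cv2.approxPolyDP(h,2,True)[:,0]; print(n,a.tolist())
    s=4;u0,v0,u1,v1=(255,170,330,300) if n=="top" else (285,200,385,290)
    cr=cv2.resize(ims[n]["pixels"][v0:v1,u0:u1],None,fx=s,fy=s,interpolation=cv2.INTER_CUBIC); cv2.imwrite(f"pics/c_{n}.png",cv2.convertScaleAbs(cr,alpha=2,beta=10))
a,b=[cv2.imread(f"pics/c_{n}.png") for n in ims]; H=max(a.shape[0],b.shape[0])
cv2.imwrite("pics/c.png",np.hstack([cv2.copyMakeBorder(i,0,H-i.shape[0],0,0,cv2.BORDER_CONSTANT) for i in(a,b)]))
E
```

```text
top [546.74326926  91.04635341   1.74131751] 99.77014415550356 [ 0.3 -1.  -1.5  1.7  1.2 -1.  -0.3  0.5]
side [547.44750499  96.70233726   1.74692172] 100.09124168481141 [-0.4  1.2 -0.4  0.   1.6 -0.2 -0.2 -0.4]
both [547.48798072  92.9935226    1.74373412] 99.90860550879485 [-0.4 -1.3 -1.3  1.7 -2.2  1.6 -1.   0.5  0.3 -1.3 -1.   0.2  0.6  0.2
 -1.3  0.3]
top [[291, 185], [308, 286], [196, 301], [170, 296], [160, 246], [154, 201], [156, 197], [265, 180]]
side [[361, 138], [421, 156], [426, 165], [417, 217], [371, 267], [292, 231], [292, 225], [309, 185]]
```

View pics/c.png

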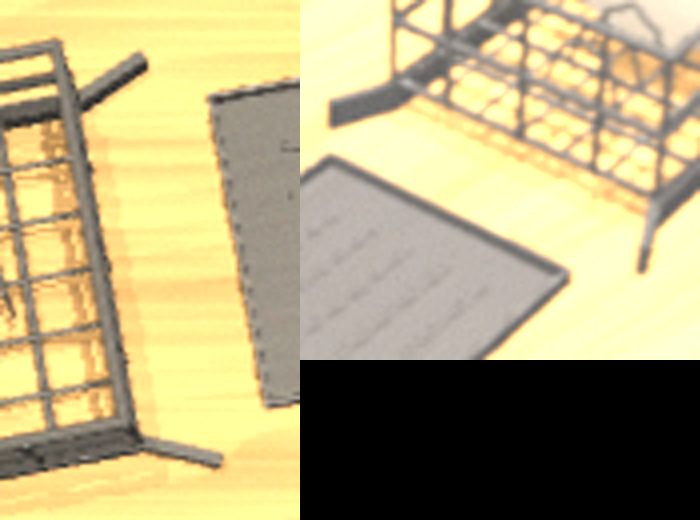

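The crops show lead-in tips at full-image (291,185) and (310,285), and the tray's leading edge from (308,194) to (321,271). Tray and rack are both at about 100°, with the tray's front about 82 mm short of the mouth and nearly centred. I'll grip the middle of the trailing rim.

apply_moves(
  targets=[
    [1,[0,0,0],[0,0,0.0745]],
    [1,[0,0,0],[0,0,0.0745]],
    [1,[0.6,-0.4,0],[0,0,0]],
    [1,[0.7,-0.45,0],[0,0,0]],
    [1,[0.7,-0.45,0],[0,0,0]],
    [1,[0.7,-0.45,0],[0,0,0]],
    [1,[0.7,-0.45,0],[0,0,0]],
    [1,[0.7,-0.45,0],[0,0,0]],
  ],
)

```text
t: 2.9
ee_pos: [428.2, -406.4, 222.8]
orientation: [3.129, 0.274, 0.0]
ft_force: [0.6, -0.7, -0.4]
width: 87.8
grasp_force: 0.0
```

apply_moves(
  targets=[
    [1,[0.7,-0.45,0],[0,0,0]],
    [1,[0.7,-0.45,0],[0,0,0]],
    [1,[0.7,-0.45,0],[0,0,0]],
    [1,[0.7,-0.45,0],[0,0,0]],
    [1,[0.7,-0.45,0],[0,0,0]],
    [1,[0.67,-0.4,0],[0,0,0]],
    [1,[0,0,0],[0,0,0]],
    [1,[0,0,0],[0,0,0]],
  ],
)

```text
t: 3.9
ee_pos: [609.1, -240.7, 222.4]
orientation: [-3.129, -0.275, 0.001]
ft_force: [-1.7, -0.3, -0.2]
width: 88.1
grasp_force: 0.0
```

apply_moves(
  targets=[
    [1,[0,0,0.8],[0,0,0]],
    [1,[0,0,0.8],[0,0,0]],
    [1,[0,0,0.8],[0,0,0]],
    [1,[0,0,0.8],[0,0,0]],
    [1,[0,0,0.8],[0,0,0]],
    [1,[0,0,0.2],[0,0,0]],
    [1,[0,0,0.12],[0,0,0]],
    [1,[0,0,0],[0,0,0]],
  ],
)

```text
t: 4.9
ee_pos: [610.2, -241.2, 7.8]
orientation: [3.129, 0.273, 0.002]
ft_force: [-0.6, 0.0, 0.3]
width: 87.6
grasp_force: 0.0
```

apply_moves(
  targets=[
    [-1,[0,0,0],[0,0,0]],
    [-1,[0,0,0],[0,0,0]],
    [-1,[0,0,0],[0,0,0]],
    [-1,[0,0,0],[0,0,0]],
    [-1,[0,0,0],[0,0,0]],
    [-1,[0,0,0],[0,0,0]],
    [-1,[0,0,0],[0,0,0]],
    [-1,[0,0,0],[0,0,0]],
  ],
)

```text
t: 5.9
ee_pos: [609.6, -240.6, 6.6]
orientation: [-3.13, -0.274, 0.0]
ft_force: [-0.5, -0.3, -0.7]
width: 11.4
grasp_force: 0.0
```

```bash
python3 - <<'E'
from h import *
print(ctrl.get_obs()["width"],ctrl.get_obs()["grasp_force"])
for n in("top","side"):
    im,r,b=trayfit(n); print(n,r,b.round().tolist())
    print([(p["xy"],p["score"],onz(im,p["xy"]).round()) for p in ctrl.pinpoint("tray_front",n)[:1]])
    cv2.imwrite(f"pics/{n}2.png",im["pixels"])
E
```

```text
11.433306871777406 0.0
top ((664.79443359375, -146.59634399414062), (58.85483932495117, 155.8064422607422), 10.418754577636719) [[622.0, -75.0], [650.0, -229.0], [708.0, -218.0], [680.0, -65.0]]
[]
side ((592.2093505859375, -114.97842407226562), (209.72605895996094, 273.0923156738281), 10.846831321716309) [[464.0, -1.0], [515.0, -269.0], [721.0, -229.0], [670.0, 39.0]]
[([323.3, 256.5], 0.95, array([571.,  14.,   0.]))]
```

View pics/side2.png

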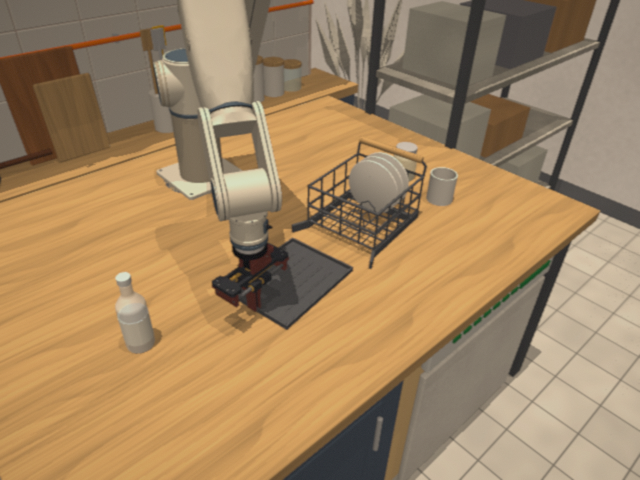

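The side view shows the fingers straddling the tray's trailing edge near (255,295), with the gripper's long side along the tray's axis. The fingers are still closing.

apply_moves(
  targets=[
    [-1,[0,0,0],[0,0,0]],
    [-1,[0,0,0],[0,0,0]],
    [-1,[0,0,0],[0,0,0]],
  ],
)

```text
t: 6.58
ee_pos: [609.6, -240.6, 6.7]
orientation: [-3.13, -0.274, 0.0]
ft_force: [-0.2, 0.8, 0.2]
width: 3.6
grasp_force: 30.0
```

apply_moves(
  targets=[
    [-1,[-0.03,-0.25,0],[0,0,0]],
    [-1,[-0.03,-0.25,0],[0,0,0]],
    [-1,[0,-0.25,0],[0,0,0]],
    [-1,[0,-0.25,0],[0,0,0]],
    [-1,[0,-0.25,0],[0,0,0]],
    [-1,[0,-0.15,0],[0,0,0]],
    [-1,[0,0,0],[0,0,0]],
  ],
)

```text
t: 7.45
ee_pos: [594.0, -170.7, 6.6]
orientation: [-3.128, -0.275, 0.002]
ft_force: [-0.4, 4.0, 0.3]
width: 3.9
grasp_force: 30.0
```

```bash
python3 - <<'E'
from h import *
print(ctrl.get_obs()["ft_force"])
C=[]
for n,(u0,v0,u1,v1) in {"top":(255,165,345,295),"side":(275,195,395,300)}.items():
    im=ctrl.get_image(n); s=4 if n=="top" else 3.5
    C.append(cv2.convertScaleAbs(cv2.resize(im["pixels"][v0:v1,u0:u1],None,fx=s,fy=s,interpolation=cv2.INTER_CUBIC),alpha=2,beta=10))
    print([(p["xy"],p["score"],onz(im,p["xy"]).round()) for p in ctrl.pinpoint("tray_front",n)[:1]])
H=max(c.shape[0] for c in C)
cv2.imwrite("pics/d.png",np.hstack([cv2.copyMakeBorder(i,0,H-i.shape[0],0,0,cv2.BORDER_CONSTANT) for i in C]))
E
```

```text
[-0.37031987  4.03600513  0.30788541]
[]
[([336.8, 241.5], 0.6, array([547.,  87.,   0.]))]
```

View pics/d.png

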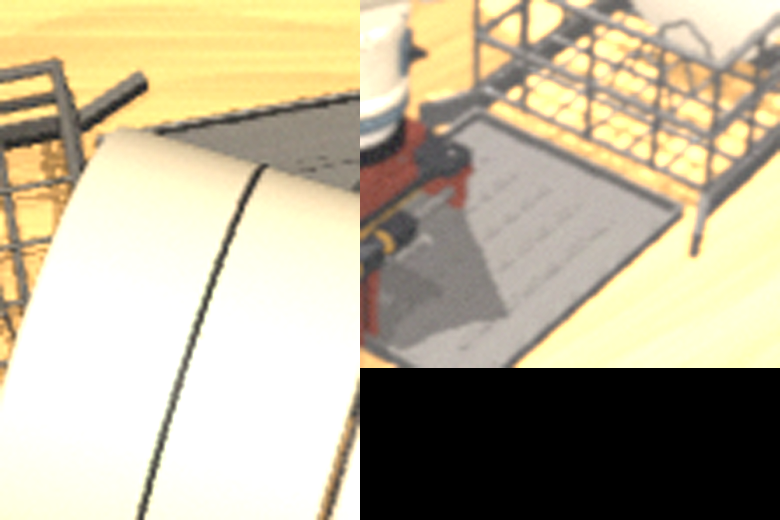

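The side crop shows the tray's front between the lead-ins, with its corners at (478,112) and (683,208), a few mm short of the mouth bar and parallel to it. I'll go in slowly and watch the force.

apply_moves(
  targets=[
    [-1,[0,-0.1,0],[0,0,0]],
    [-1,[0,-0.1,0],[0,0,0]],
    [-1,[0,-0.1,0],[0,0,0]],
    [-1,[0,-0.1,0],[0,0,0]],
    [-1,[0,-0.1,0],[0,0,0]],
    [-1,[0,-0.1,0],[0,0,0]],
    [-1,[0,0,0],[0,0,0]],
  ],
)

```text
t: 8.52
ee_pos: [589.0, -141.7, 6.6]
orientation: [-3.129, -0.274, 0.001]
ft_force: [0.3, 3.1, -2.0]
width: 3.9
grasp_force: 30.0
```

apply_moves(
  targets=[
    [-1,[0,-0.15,0],[0,0,0]],
    [-1,[0,-0.15,0],[0,0,0]],
    [-1,[0,-0.15,0],[0,0,0]],
    [-1,[0,-0.15,0],[0,0,0]],
    [-1,[0,-0.15,0],[0,0,0]],
    [-1,[0,0,0],[0,0,0]],
  ],
)

```text
t: 9.28
ee_pos: [582.3, -104.6, 6.6]
orientation: [-3.129, -0.275, 0.001]
ft_force: [-0.6, 2.7, -1.7]
width: 3.6
grasp_force: 30.0
```

apply_moves(
  targets=[
    [-1,[0,-0.25,0],[0,0,0]],
    [-1,[0,-0.25,0],[0,0,0]],
    [-1,[0,-0.25,0],[0,0,0]],
    [-1,[0,-0.25,0],[0,0,0]],
    [-1,[0,-0.25,0],[0,0,0]],
    [-1,[0,-0.25,0],[0,0,0]],
    [-1,[0,-0.2,0],[0,0,0]],
    [-1,[0,0,0],[0,0,0]],
  ],
)

```text
t: 10.28
ee_pos: [567.5, -20.8, 6.6]
orientation: [-3.129, -0.275, 0.001]
ft_force: [-0.3, 1.7, -2.5]
width: 3.6
grasp_force: 30.0
```

apply_moves(
  targets=[
    [-0.3,[0,0,0],[0,0,0]],
    [-0.3,[0,0,0],[0,0,0]],
    [-0.3,[0,0,0],[0,0,0]],
    [-0.3,[0,0,0],[0,0,0]],
    [-0.3,[0,0,-0.4],[0,0,0]],
    [-0.3,[0,0,-0.8],[0,0,0]],
    [-1,[0,0.8,0],[0,0,0]],
    [-1,[0,0,0],[0,0,0]],
  ],
)

```text
t: 11.28
ee_pos: [576.3, -63.2, 68.8]
orientation: [3.129, 0.271, 0.005]
ft_force: [-0.8, 0.1, -0.2]
width: 14.3
grasp_force: 0.0
```

```bash
python3 -c "
from h import *
o=ctrl.get_obs();print(o['qpos'],o['ee_pos'],o['width'])"
```

```text
[-1.29689291e-01  5.71630510e-01  1.81976429e+00 -3.00624422e-04
  7.46815670e-01  1.26872084e+00] [576.2515508  -63.21847159  68.76737777] 14.301759059756217
```

apply_moves(
  targets=[
    [-1,[0,0,0],[0,0,-0.1]],
    [-1,[0,0,0],[0,0,-0.1]],
    [-1,[0,0,0],[0,0,-0.1]],
    [-1,[0,0,0],[0,0,-0.1]],
    [-1,[0,0,0],[0,0,-0.1]],
    [-1,[0,0,0],[0,0,-0.1]],
    [-1,[0,0,0],[0,0,-0.1]],
    [-1,[0,0,0],[0,0,-0.1]],
  ],
)

```text
t: 12.28
ee_pos: [574.6, -60.7, 67.1]
orientation: [-2.365, -2.067, 0.0]
ft_force: [1.1, -0.0, 0.3]
width: 0.1
grasp_force: 0.0
```

apply_moves(
  targets=[
    [-1,[0,0,0],[0,0,-0.1]],
    [-1,[0,0,0],[0,0,-0.1]],
    [-1,[0,0,0.6],[0,0,0]],
    [-1,[0,0,0.6],[0,0,0]],
    [-1,[0,0,0],[0,0,0]],
  ],
)

```text
t: 12.9
ee_pos: [573.0, -60.6, 5.3]
orientation: [-2.016, -2.404, 0.004]
ft_force: [0.5, 0.5, 0.4]
width: 0.9
grasp_force: 0.0
```

apply_moves(
  targets=[
    [-1,[0.2,0,0],[0,0,0]],
    [-1,[0.2,0,0],[0,0,0]],
    [-1,[0.2,0,0],[0,0,0]],
    [-1,[0.2,0,0],[0,0,0]],
    [-1,[0.2,0,0],[0,0,0]],
    [-1,[0.2,0,0],[0,0,0]],
    [-1,[0,0,0],[0,0,0]],
  ],
)

```text
t: 13.78
ee_pos: [564.7, -1.5, 7.2]
orientation: [2.018, 2.407, 0.001]
ft_force: [0.0, -0.2, -0.0]
width: 0.4
grasp_force: 0.0
```

apply_moves(
  targets=[
    [-1,[0.1,0,0],[0,0,0]],
    [-1,[0.1,0,0],[0,0,0]],
    [-1,[0.1,0,0],[0,0,0]],
    [-1,[0,0,0],[0,0,0]],
  ],
)

```text
t: 14.28
ee_pos: [562.3, 12.5, 7.0]
orientation: [2.019, 2.406, 0.001]
ft_force: [0.6, -2.4, 2.3]
width: 0.3
grasp_force: 1.1
```

apply_moves(
  targets=[
    [-1,[0.06,0,0],[0,0,0]],
    [-1,[0.06,0,0],[0,0,0]],
    [-1,[0,0,0],[0,0,0]],
  ],
)

```text
t: 14.65
ee_pos: [561.2, 18.1, 7.0]
orientation: [2.019, 2.406, 0.001]
ft_force: [1.4, -3.0, 3.2]
width: 0.4
grasp_force: 2.1
```

apply_moves(
  targets=[
    [-1,[0.05,0,0],[0,0,0]],
    [-1,[0.05,0,0],[0,0,0]],
    [-1,[0,0,0],[0,0,0]],
  ],
)

```text
t: 15.02
ee_pos: [563.6, 21.4, 7.3]
orientation: [2.014, 2.402, 0.005]
ft_force: [9.5, -14.7, -3.0]
width: 0.2
grasp_force: 8.2
```

The force rose near the expected home position, so I'll check.

```bash
python3 - <<'E'
from h import *
o=ctrl.get_obs();print(o["ft_force"],o["ee_pos"])
C=[]
for n,(u0,v0,u1,v1) in {"top":(180,165,320,305),"side":(285,130,435,275)}.items():
    im=ctrl.get_image(n); s=2.6
    C.append(cv2.convertScaleAbs(cv2.resize(im["pixels"][v0:v1,u0:u1],None,fx=s,fy=s,interpolation=cv2.INTER_CUBIC),alpha=2,beta=10))
    for l in("tray","tray_front"): print(n,l,[(p["xy"],p["score"],onz(im,p["xy"]).round()) for p in ctrl.pinpoint(l,n)[:1]])
H=max(c.shape[0] for c in C)
cv2.imwrite("pics/e.png",np.hstack([cv2.copyMakeBorder(i,0,H-i.shape[0],0,0,cv2.BORDER_CONSTANT) for i in C]))
E
```

```text
[  9.54375076 -14.69604713  -3.04694426] [563.58890851  21.44856744   7.29927789]
top tray [([256.5, 240.7], 0.92, array([543., 155.,   0.]))]
top tray_front []
side tray [([353.7, 229.4], 0.57, array([537., 162.,   0.]))]
side tray_front [([376.8, 209.7], 0.84, array([511., 287.,   0.]))]
```

View pics/e.png

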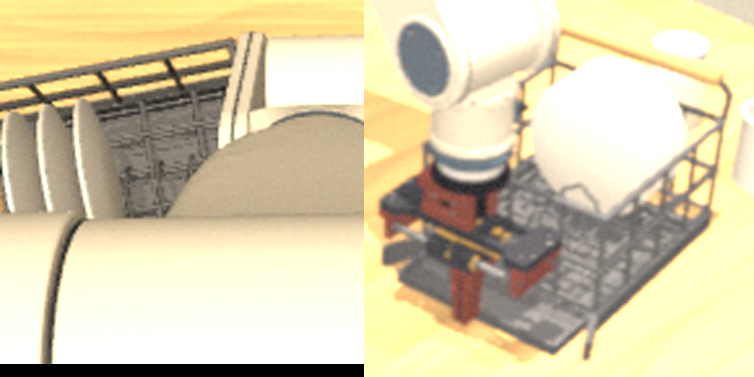

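The side crop shows the tray under the basket with a short end sticking out, so it's close to home. I'll back off to measure clearly.

apply_moves(
  targets=[
    [-1,[-0.2,0,0],[0,0,0]],
    [-1,[-0.4,0,0],[0,0,0]],
    [-1,[-0.8,0,0],[0,0,0]],
    [-1,[-0.8,0,0],[0,0,0]],
    [-1,[-0.8,0,0],[0,0,0]],
    [-1,[-0.8,0,0],[0,0,0]],
    [-1,[-0.8,0,0],[0,0,0]],
    [-1,[-0.8,0,0],[0,0,0]],
  ],
)

```text
t: 16.32
ee_pos: [606.2, -244.5, 6.3]
orientation: [-2.019, -2.405, 0.0]
ft_force: [0.2, -0.9, 0.5]
width: 0.4
grasp_force: 0.0
```

```bash
python3 - <<'E'
from h import *
o=ctrl.get_obs();print(o["ft_force"],o["ee_pos"])
C=[]
for n,(u0,v0,u1,v1) in {"top":(240,170,330,300),"side":(285,200,385,290)}.items():
    im=ctrl.get_image(n); s=4
    C.append(cv2.convertScaleAbs(cv2.resize(im["pixels"][v0:v1,u0:u1],None,fx=s,fy=s,interpolation=cv2.INTER_CUBIC),alpha=2,beta=10))
    for l in("tray","tray_front"): print(n,l,[(p["xy"],p["score"],onz(im,p["xy"]).round()) for p in ctrl.pinpoint(l,n)[:1]])
H=max(c.shape[0] for c in C)
cv2.imwrite("pics/f.png",np.hstack([cv2.copyMakeBorder(i,0,H-i.shape[0],0,0,cv2.BORDER_CONSTANT) for i in C]))
E
```

```text
[ 0.17484177 -0.89943269  0.46804814] [ 606.18385317 -244.46218103    6.27150714]
top tray [([252.6, 241.5], 0.88, array([541., 165.,   0.]))]
top tray_front [([204.0, 250.1], 0.71, array([519., 285.,   0.]))]
side tray [([353.5, 231.1], 0.96, array([542., 156.,   0.]))]
side tray_front [([377.7, 208.0], 0.83, array([507., 296.,   0.]))]
```

View pics/f.png

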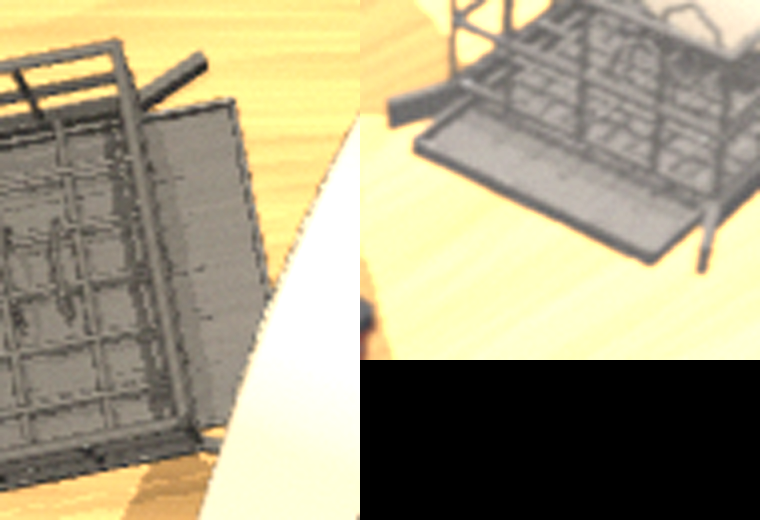

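The top crop shows the tray's outer end parallel to the mouth, its corner at (235,100). The side crop shows that end's bottom corners at (416,152) and (650,263). I'll express these in the rack frame.

```bash
python3 - <<'E'
from h import *
a=np.radians(99.9);ex=np.array([np.cos(a),np.sin(a)]);ey=np.array([-ex[1],ex[0]]);O=np.array([547.4,93])
for n,uv,z in(("top",(298.3,194.5),14),("side",(298.5,237.5),0),("side",(357,265),0),("top",(282.3+0,0),None)):
    if z is None: continue
    p=onz(ctrl.get_image(n),uv,z); print(n,p.round(1),(ex@(p[:2]-O)).round(1),(ey@(p[:2]-O)).round(1))
E
```

```text
top [656.8  51.4  14. ] -59.8 -100.6
side [464.8  19.2   0. ] -58.5 94.1
side [652.8  56.4   0. ] -54.2 -97.6
```

apply_moves(
  targets=[
    [-1,[0.7,0,0],[0,0,0]],
    [-1,[0.8,0,0],[0,0,0]],
    [-1,[0.8,0,0],[0,0,0]],
    [-1,[0.8,0,0],[0,0,0]],
    [-1,[0.8,0,0],[0,0,0]],
    [-1,[0.8,0,0],[0,0,0]],
    [-1,[0.3,0,0],[0,0,0]],
    [-1,[0,0,0],[0,0,0]],
  ],
)

```text
t: 17.77
ee_pos: [563.4, 4.5, 6.8]
orientation: [2.016, 2.409, -0.0]
ft_force: [0.5, -0.9, 0.5]
width: 0.4
grasp_force: 0.0
```

apply_moves(
  targets=[
    [-1,[0.1,0,0],[0,0,0]],
    [-1,[0.1,0,0],[0,0,0]],
    [-1,[0.05,0,0],[0,0,0]],
    [-1,[0,0,0],[0,0,0]],
  ],
)

```text
t: 18.27
ee_pos: [561.2, 15.7, 6.7]
orientation: [-2.019, -2.407, 0.0]
ft_force: [0.1, -0.2, 0.3]
width: 0.5
grasp_force: 0.0
```

apply_moves(
  targets=[
    [-1,[0.06,0,0],[0,0,0]],
    [-1,[0.06,0,0],[0,0,0]],
    [-1,[0,0,0],[0,0,0]],
  ],
)

```text
t: 18.65
ee_pos: [561.0, 20.9, 6.7]
orientation: [2.017, 2.406, 0.0]
ft_force: [2.4, -6.8, -2.0]
width: 0.6
grasp_force: 3.7
```

apply_moves(
  targets=[
    [-1,[0.04,0,0],[0,0,0]],
    [-1,[0,0,0],[0,0,0]],
  ],
)

```text
t: 18.9
ee_pos: [561.0, 21.1, 6.8]
orientation: [2.015, 2.406, -0.002]
ft_force: [2.4, -19.1, -2.5]
width: 0.4
grasp_force: 9.4
```

apply_moves(
  targets=[
    [-1,[0.02,0,0],[0,0,0]],
    [-1,[0,0,0],[0,0,0]],
  ],
)

```text
t: 19.15
ee_pos: [561.0, 21.2, 6.8]
orientation: [2.014, 2.405, -0.002]
ft_force: [2.7, -23.4, -3.0]
width: 0.4
grasp_force: 12.2
```

apply_moves(
  targets=[
    [-1,[-0.1,0,0],[0,0,0]],
    [-1,[-0.4,0,0],[0,0,0]],
    [-1,[-0.8,0,0],[0,0,0]],
    [-1,[-0.8,0,0],[0,0,0]],
    [-1,[-0.8,0,-0.6],[0,0,0]],
    [-1,[-0.8,0,-0.6],[0,0,0]],
    [-1,[-0.8,0,-0.6],[0,0,0]],
    [-1,[-0.6,0,-0.6],[0,0,0]],
  ],
)

```text
t: 20.15
ee_pos: [603.9, -228.7, 127.8]
orientation: [2.02, 2.406, 0.0]
ft_force: [-0.1, -0.5, 0.3]
width: 0.6
grasp_force: 0.0
```

```bash
python3 - <<'E'
from h import *
im=ctrl.get_image("side"); cv2.imwrite("pics/g.png",cv2.resize(im["pixels"][120:380,100:480],None,fx=2,fy=2,interpolation=cv2.INTER_CUBIC))
for n in("top","side"):
    im=ctrl.get_image(n)
    for l in("tray","tray_front","soap","mug","jar"): print(n,l,[(p["xy"],p["score"],onz(im,p["xy"]).round()) for p in ctrl.pinpoint(l,n)[:1]])
E
```

```text
top tray [([257.1, 241.5], 0.98, array([541., 154.,   0.]))]
top tray_front [([201.2, 253.0], 0.59, array([512., 291.,   0.]))]
top soap [([516.3, 242.8], 0.86, array([ 535., -487.,    0.]))]
top mug [([126.3, 221.1], 0.82, array([594., 483.,   0.]))]
top jar [([114.7, 285.4], 0.57, array([433., 500.,   0.]))]
side tray [([355.3, 226.5], 0.8, array([530., 176.,   0.]))]
side tray_front [([379.5, 207.8], 0.78, array([510., 300.,   0.]))]
side soap [([140.5, 342.9], 0.92, array([ 532., -485.,    0.]))]
side mug [([442.1, 200.7], 0.69, array([608., 477.,   0.]))]
side jar [([402.3, 175.7], 0.74, array([428., 502.,   0.]))]
```

View pics/g.png

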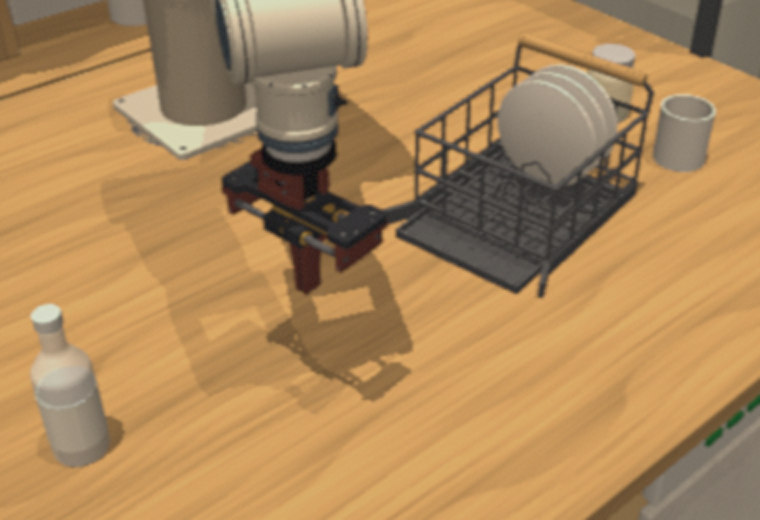

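The picture shows the tray flat in the slot, its outer end from (400,235) to (518,288), parallel to the mouth. The gripper is clear at (305,270), and the soap, mug and jar haven't moved. The tray held at a hard stop up to 23 N, so I'm handing it in.

```bash
python3 -c "
from workcell import ctrl
print(ctrl.close_job())"
```

```text
the job is handed in; nothing more can be done
None
```

The tray is in the slot against a hard stop that held at 23 N, with about 60 mm sticking out; the soap, mug and jar were left standing, and the job is handed in (no verdict was returned).

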